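# Balance a mobile's crossarm on the knife edge and dot its balance point

### The job

The wooden crossarm for a hanging ceramic mobile lies across the knife edge of the balance stand with its heavy end down. Keep it on the edge, never lifting it off or forcing it down hard, and slide it along until, let go, it balances level clear of both rubber rests. Then press the red pen cap down so that the pen dots the arm, let the pen rise again, and leave the arm balanced and untouched, with the other things on the bench where they are.

Things in the scene. Friction and masses are not known exactly. Their poses are not given: they have to be found in the camera images.
- crossarm_center (a point): centre of the loose crossarm, a plain light-wood bar with brass bands on its ends: 22 wide (its x) x 300 long (its y) x 12 mm thick (its z, up when level), 0.27 to 0.32 kg. It can be pinched across its 22 mm sides, 80 to 125 mm either side of the knife edge. Pressing or wedging it on the stand with over 15 N, or lifting it over 10 mm off the edge, spoils it.
- crossarm: the same crossarm, origin in the middle of its underside. Hidden weights put its balance point 9 to 22 mm from its middle, on either side. It tips until its heavy side meets a rubber rest (tilt about 0.085 rad) and balances (tilt 0) when its balance point is within about 3 mm of the middle of the edge. Let go, it settles within a second.
- knife_edge (a point): middle of the top of the knife edge, a fixed steel ridge 27 mm long (its x) with a flat top 7 mm wide (its y), 60 mm above the bench. The crossarm lies across it, along this y. Rubber rests 20 mm wide under the arm at y = +60 and -60 mm have their tops 4.8 mm lower than the edge.
- stand: the fixed balance stand, origin under the middle of its blue base (100 x 190 x 12 mm), axes as the knife edge's. Two guide cheeks beside the arm: inner faces 14 mm each side of the middle, 50 mm long along y, 15 mm higher than the edge. A dark bridge, 44 x 18 mm, spans the arm over the edge and carries the pen; its top is 49 mm above the edge.
- pen_cap (a point): centre of the top of the red pen cap (18 mm across), straight above the knife edge, 71 mm above it when up. z is up.
- pen: the spring pen, white with red cap and tip; origin at its tip, 20 mm above the knife edge when up, 12 mm above it when it meets the top of a level arm (8 mm of travel; 14 mm is the most). The spring takes 2.1 N to start and 3.3 N there; the dot is made when the tip bears on the level arm with 1 to 10 N for a tenth of a second: press the cap with 5 to 10 N for a moment. It springs back.
- kidney_rib: bystander: brown wooden kidney rib, 49 x 82 x 8 mm, beside the stand; origin under its middle.
- red_cutter: bystander: red cog-shaped cutter, 49 mm across, 40 mm high, beside the stand; origin under its middle.
- oval_tin: bystander: dark blue oval tin with a teal cap, 78 x 121 mm, 52 mm high; origin under its middle.
- yellow_box: bystander: small yellow box, 46 x 76 x 32 mm; origin under its middle.
- masking_tape: bystander: roll of masking tape lying flat, 86 mm across, 19 mm high; origin under its middle.
- wood_knife: bystander: wooden knife tool lying flat, 25 x 154 x 7 mm, long side along its y; origin under its middle.

How it is judged:
By the outcome, as a careful person would: the job done as asked, in the order asked, and still so for the second after the job is handed in, with the robot touching nothing.
It also fails if it takes over 64 s, if anything falls off the work surface, if the arm or the gripper's body presses on something with over 40 N, if the wrist force passes 120 N, or if a joint passes its speed limit or range.

### The arm

A 6-joint arm with a two-finger parallel gripper is mounted at the origin on a cart in front of the work surface, level with it; the furniture and walls round the work are solid. World frame = base frame: x ahead of the robot, y to its left, z up, the work surface at z = 0. Lengths are in m, angles in degrees, forces in N, time in s.
With the tool pointing down it reaches from about 0.375 to 0.925 m from the base axis. Payload 5.7 kg.
Tool frame: the origin (TCP) lies at the very end of the fingers, on their centre line; the grasp point (between the pads) lies 19 mm behind it; z points along the fingers, y is the direction in which the jaws open and shut (so a half turn about z gives the same grasp; the last joint's range is limited). The gripper opens to 88 mm and grips with 3 to 60 N. Pads are 20 mm wide; open, the fingers measure 115 mm over their backs; the gripper's body (75 mm by 178 mm) begins 61 mm behind the grasp point.
Start: joints at [58.894, 20.558, 86.54, -0, 72.909, -6.595], TCP at [0.249, 0.546, 0.223] pointing down, gripper open.
Joint ranges: [-170.27, 170.27], [-57.76, 135], [12.27, 136.19], [-55.21, 235.2], [11.17, 155.16], [-170.74, 170.74]. Speed limits (degrees/s): [136.94, 136.94, 180, 180, 180, 180].

### API

Orientations are given as a 3x3 rotation matrix whose columns are the frame's x, y, z axes.
In Python, from station import status, eyes, r gives the robot as it stands.
- The arm moves only by the tool send_rows, never from a script. Its argument "commands" is a list of rows, each a list of 5 numbers: the shift along the tool's x, y, z in mm, then the turn about the tool's z in degrees, then the finger opening in mm, from 0 to 87.8. In form: [[x, y, z, twist, fingers], ...]. A call has 1 to 20 rows; each row is the pose to reach, as a shift and turn from the pose commanded when the call began, along the tool's axes at that moment; what a row does not reach only later rows make up. A row lasts 1/8 s, in which the tool goes at most 62.5 mm and 10.7 degrees, less where a joint would pass 70% of its speed; a pose out of reach is approached as far as the arm can. A call with a gripper value outside its range is refused whole. The fingers move at their own pace and stop on an object; "newtons" is the grip in N (left out, the last holds). Time passes only in rows, so rows that repeat a pose let the fingers close. It gives the time, the measured TCP pose, the force and the opening at its end, in the units of the state.
- status.state(): the state, without advancing time (a new reading comes with each control period).
- eyes.camera(name): name is "scene" or "side" or "wrist"; returns a dict with "img" (480x640x3 uint8, blue, green, red), "z_map" (480x640 float32, m along the optical axis (not along the pixel's ray), 0 where there is no reading), "intrinsics" (3x3 intrinsics, pixels), "k1" (the pictures are not rectified: a ray, as slopes to the right and down, at radius r is drawn at 1 + k1 r^2 times it, then the intrinsics apply), "R" (3x3) and "t" (3): a world point X has camera coordinates R X + t; the wrist camera has in their place "T_tool_cam" (4x4, takes a point from camera to tool coordinates, whose origin is the TCP and whose axes are the flange's). Camera axes: x right, y down, z forward; pixel columns grow to the right and rows downward; lengths in m; the calibration is good to about 2 mm. A picture is of the moment at which its call begins: read the wrist's pose just before it.
- r.sign_off(): hands the job in, once; it reports no verdict.
The state is a dict: "t": time; "joint_pos": joint angles; "qvel": joint speeds; "joint_efforts": joint torques, N m; "position": TCP position; "ee_rot": TCP orientation; "force": force on the tool from outside, world axes, zero at the start; "moment": the same for the moment, N m; "gripper_width": finger opening in m.
Only numpy, scipy, OpenCV 4.12 (cv2) and the standard library are available. Lean on these libraries where they do the work, as an engineer would, in place of code of your own. Each camera call takes 0.05 s, during which the arm holds its last target. There are 200 camera calls.

## Working session

There is one attempt and no reset: what is moved stays moved. The work goes in short steps, Python scripts to look and compute and a tool call to move; the robot and the scene stay as the last step left them, time stands still between calls to the robot, and variables do not carry over. Pictures are saved under pics/ and viewed, about 8 in all and at most 12, crops included, and the job is handed in when it is done.

Besides the shell and the picture viewer there is one more tool, called after "Call:" as a command line: name --pt "numbers of a row" for each row, then --argument value for the rest. send_rows: Moves the arm, as the interface text tells. Its arguments: {"type":"object","properties":{"commands":{"type":"array","items":{"type":"array","items":{"type":"number"}}},"newtons":{"type":"number"}},"required":["commands"]}

```bash
mkdir -p pics; cat > h.py <<'E'
import numpy as np, cv2
from station import status, eyes, r
def cam(n):
    s=status.state(); c=eyes.camera(n)
    if n=="wrist":
        T=np.eye(4);T[:3,:3]=s["ee_rot"];T[:3,3]=s["position"]
        M=T@np.array(c["T_tool_cam"])
    else:
        M=np.eye(4);R=np.array(c["R"]);M[:3,:3]=R.T;M[:3,3]=-R.T@np.array(c["t"])
    c["M"]=M; return c
def cloud(c):
    K=np.array(c["intrinsics"]);k=c["k1"];h,w=c["z_map"].shape
    u,v=np.meshgrid(np.arange(w,dtype=float),np.arange(h,dtype=float))
    p=cv2.undistortPoints(np.stack([u,v],-1).reshape(-1,1,2),K,np.array([k,0,0,0,0.])).reshape(h,w,2)
    z=c["z_map"]; P=np.dstack([p[...,0]*z,p[...,1]*z,z])
    W=P@c["M"][:3,:3].T+c["M"][:3,3]; W[z==0]=np.nan
    return W
E
python3 - <<'E'
from h import *
s=status.state();print(s)
for n in("scene","side"):
    c=cam(n);cv2.imwrite(f"pics/{n}0.png",c["img"]);W=cloud(c);np.savez(f"{n}0.npz",W=W,img=c["img"],M=c["M"]);print(n,c["M"].round(3).tolist(),c["k1"])
E
```

```text
{'t': 0.0, 'joint_pos': array([ 5.88940427e+01,  2.05977923e+01,  8.65960935e+01,  6.85227692e-04,
        7.29100217e+01, -6.59553822e+00]), 'qvel': array([-0.05169392, -0.00685291,  0.05093684, -0.02745307, -0.02477694,
       -0.04167203]), 'joint_efforts': array([-1.37728945e-03, -5.15381098e+01, -2.70715821e+01,  6.70655142e-02,
        3.50578199e-02, -1.89603588e-04]), 'position': array([0.24857541, 0.54534604, 0.22183031]), 'ee_rot': array([[-9.09884278e-01,  4.14861065e-01, -9.46696361e-04],
       [ 4.14862087e-01,  9.09882990e-01, -1.54686043e-03],
       [ 2.19650747e-04, -1.80021242e-03, -9.99998355e-01]]), 'force': array([-0.58257385,  0.75143203,  0.01609469]), 'moment': array([-0.02533696,  0.02696775,  0.00646564]), 'gripper_width': 0.0879525608995318}
scene [[0.427, -0.502, 0.752, -0.265], [-0.904, -0.219, 0.367, -0.341], [-0.02, -0.837, -0.548, 0.634], [0.0, 0.0, 0.0, 1.0]] -0.002312353043504768
side [[-0.998, -0.023, 0.053, 0.431], [-0.055, 0.67, -0.741, 0.715], [-0.019, -0.742, -0.67, 0.7], [0.0, 0.0, 0.0, 1.0]] -0.12200051314317475
```

View pics/scene0.png

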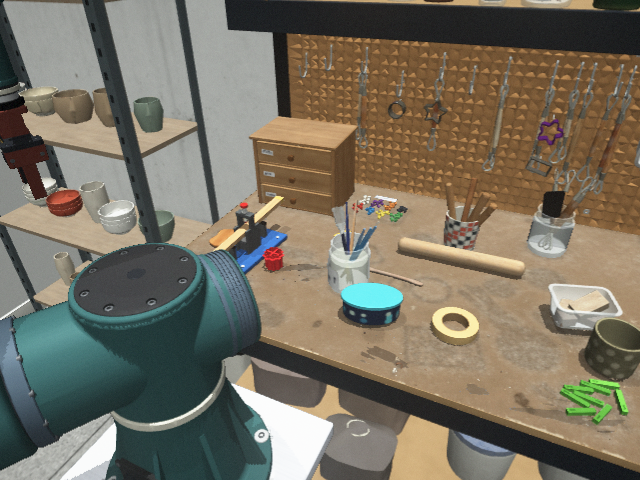

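View pics/side0.png

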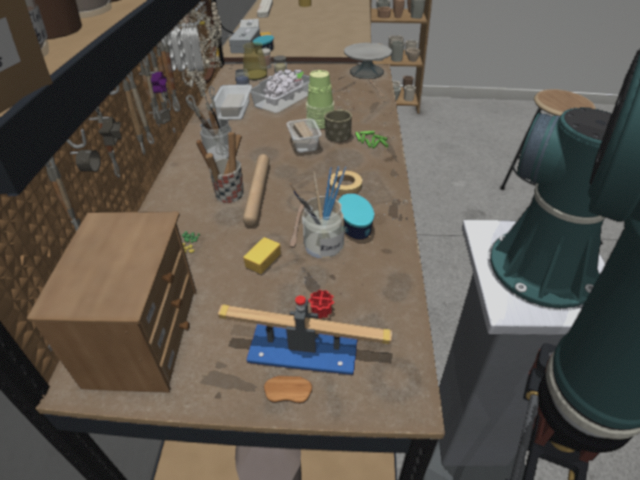

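Side view: crossarm from (220,312) to (390,337), pen cap (300,300), cutter (320,303), rib (288,390), with the drawers close to the far end (180,300). Next I'll measure these.

```bash
python3 - <<'E'
from h import *
for n in("side","scene"):
    d=np.load(n+"0.npz");W=d["W"];hsv=cv2.cvtColor(d["img"],cv2.COLOR_BGR2HSV);H,S,V=[hsv[...,i].astype(int) for i in range(3)]
    fin=np.isfinite(W[...,0])
    near=fin&(W[...,0]>.2)&(W[...,0]<.8)&(W[...,1]>.1)&(W[...,1]<.7)
    bl=near&(H>105)&(H<125)&(S>150)&(abs(W[...,2]-.012)<.006)
    if bl.sum()>10: print(n,"blue",bl.sum(),cv2.minAreaRect((W[bl][:,:2]*1000).astype(np.float32)),np.median(W[bl][:,2]))
    red=near&((H<6)|(H>174))&(S>150)
    for nm,lo,hi in(("cap",.11,.15),("cutter",.015,.06)):
        m=red&(W[...,2]>lo)&(W[...,2]<hi); 
        if m.sum(): print(nm,m.sum(),W[m].mean(0).round(4),W[m].min(0).round(4),W[m].max(0).round(4))
    wd=near&(W[...,2]>.055)&(W[...,2]<.105)&(H>8)&(H<30)&(S>60)&(V>100)
    k,l,st,_=cv2.connectedComponentsWithStats(wd.astype(np.uint8))
    for i in range(1,k):
        if st[i,4]>60:
            P=W[l==i];print("wood",st[i],P.mean(0).round(3),cv2.minAreaRect((P[:,:2]*1000).astype(np.float32)),P.min(0).round(3),P.max(0).round(3))
    # obstacles near
    tall=near&(W[...,2]>.02)
    g={}
    for p in W[tall]: g[tuple((p[:2]//.05).astype(int))]=max(g.get(tuple((p[:2]//.05).astype(int)),0),round(p[2],2))
    if n=="side": print({k:float(v) for k,v in sorted(g.items())})
E
```

```text
side blue 2370 ((502.8016357421875, 233.9171905517578), (77.55364227294922, 184.154296875), 84.23462677001953) 0.011645781393680832
cap 67 [0.5024 0.2225 0.1303] [0.4955 0.2137 0.1277] [0.5093 0.231  0.1326]
cutter 396 [0.475  0.1398 0.0315] [0.452  0.1149 0.0151] [0.4976 0.1597 0.041 ]
wood [218 305  78  22 956] [0.583 0.217 0.078] ((577.7786254882812, 213.36463928222656), (36.972930908203125, 139.95547485351562), 81.5643310546875) [0.511 0.198 0.067] [0.649 0.242 0.105]
wood [160 309  18  57 157] [0.729 0.26  0.062] ((729.5116577148438, 254.8856201171875), (6.60026741027832, 119.32145690917969), 2.3580548763275146) [0.724 0.195 0.058] [0.733 0.314 0.075]
wood [ 306  318   86   24 1021] [0.421 0.23  0.064] ((422.97515869140625, 227.52938842773438), (27.33373260498047, 147.2454376220703), 84.00111389160156) [0.35  0.207 0.055] [0.496 0.245 0.074]
{(np.int64(4), np.int64(9)): 0.35, (np.int64(4), np.int64(10)): 0.27, (np.int64(4), np.int64(11)): 0.45, (np.int64(5), np.int64(9)): 0.63, (np.int64(5), np.int64(10)): 0.64, (np.int64(5), np.int64(11)): 0.58, (np.int64(6), np.int64(4)): 0.06
[... 967 characters left out ...]
5] [0.4921 0.2099 0.1238] [0.5083 0.226  0.1314]
cutter 270 [0.4701 0.1302 0.0308] [0.4509 0.1098 0.0151] [0.4947 0.1561 0.0409]
wood [ 256  169   77   30 1162] [0.731 0.206 0.079] ((725.8259887695312, 213.70065307617188), (27.70272445678711, 227.9451446533203), 2.789114475250244) [0.712 0.1   0.055] [0.745 0.328 0.105]
wood [253 196  32  28 327] [0.586 0.207 0.077] ((575.9041748046875, 210.33782958984375), (30.628297805786133, 147.3676300048828), 89.11270904541016) [0.502 0.194 0.063] [0.649 0.225 0.105]
wood [214 221  35  30 325] [0.455 0.222 0.066] ((460.030029296875, 223.97398376464844), (122.59550476074219, 30.51948356628418), 0.36862486600875854) [0.399 0.209 0.056] [0.521 0.239 0.088]
```

```bash
cat >> h.py <<'E'
def plan(target,yaw_y):
    """tool shift (mm) and twist (deg) to put TCP at target with tool y at world angle yaw_y (deg)"""
    s=status.state();R=s["ee_rot"];d=R.T@(np.array(target)-s["position"])*1000
    y=np.degrees(np.arctan2(R[1,1],R[0,1]));tw=-((yaw_y-y+90)%180-90)
    print("shift",d.round(1),"twist",round(tw,2))
E
python3 - <<'E'
from h import *
plan((.40,.23,.28),84.3)
c=eyes.camera("wrist");print(c["T_tool_cam"],c["intrinsics"])
E
```

```text
shift [-268.6 -224.3  -57.8] twist -18.81
[[-6.97599981e-04 -9.57921146e-01 -2.87030647e-01  7.82136876e-02]
 [ 9.99999355e-01 -4.11139517e-04 -1.05828523e-03 -1.53976632e-04]
 [ 8.95744160e-04 -2.87031200e-01  9.57920815e-01 -1.62413051e-01]
 [ 0.00000000e+00  0.00000000e+00  0.00000000e+00  1.00000000e+00]] [[345.44272101   0.         312.95504263]
 [  0.         345.44272101 240.03283451]
 [  0.           0.           1.        ]]
```

Call:
send_rows --pt "-27 -22 -10 -2 87.8" --pt "-54 -45 -20 -4 87.8" --pt "-90 -75 -30 -6 87.8" --pt "-126 -105 -40 -8 87.8" --pt "-160 -134 -45 -10 87.8" --pt "-195 -163 -50 -12 87.8" --pt "-225 -188 -54 -15 87.8" --pt "-250 -209 -58 -17 87.8" --pt "-269 -224 -58 -18.8 87.8" --pt "-269 -224 -58 -18.8 87.8" --pt "-269 -224 -58 -18.8 87.8"

```text
t: 1.52
position: [0.4003, 0.2309, 0.2805]
ee_rot: [[-0.995, 0.1, -0.001], [0.1, 0.995, 0.0], [0.001, 0.0, -1.0]]
force: [-0.3, 0.8, -0.8]
gripper_width: 0.0879
```

```bash
python3 - <<'E'
from h import *
c=cam("wrist");cv2.imwrite("pics/w1.png",c["img"]);np.savez("w1.npz",W=cloud(c),img=c["img"],M=c["M"])
s=status.state();print(s["t"],s["position"],s["joint_pos"].round(1))
E
```

```text
1.575 [0.40027122 0.23106825 0.2804803 ] [ 21.4   5.9  97.9   0.   76.2 -62.9]
```

View pics/w1.png

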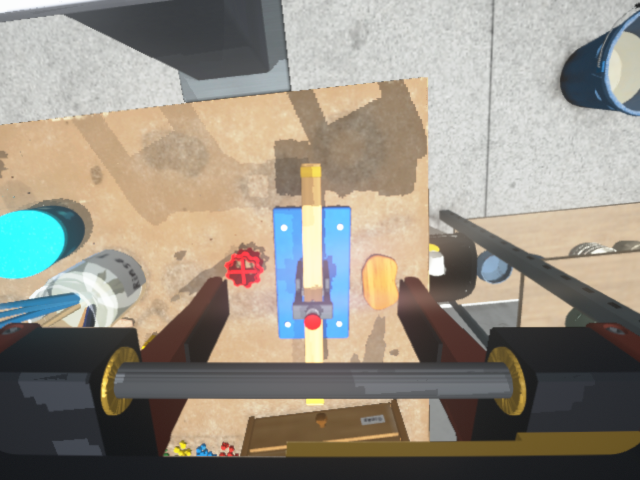

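The wrist view shows the arm from (311,165) to (314,405), well aligned with the jaws. The cap is at (313,321), the blue base spans (274..350, 207..338), the rib is at (380,282) and the cutter at (245,267).

```bash
cat >> h.py <<'E'
def analyse(W,img):
    hsv=cv2.cvtColor(img,cv2.COLOR_BGR2HSV);H,S,V=[hsv[...,i].astype(int) for i in range(3)]
    near=np.isfinite(W[...,0])&(W[...,0]>.3)&(W[...,0]<.69)&(W[...,1]>.1)&(W[...,1]<.36)
    out={}
    bl=near&(H>105)&(H<125)&(S>130)&(abs(W[...,2]-.012)<.006)
    out["blue"]=cv2.minAreaRect((W[bl][:,:2]*1000).astype(np.float32)) if bl.sum()>20 else None
    red=near&((H<6)|(H>174))&(S>150)&(W[...,2]>.115)
    out["cap"]=(red.sum(),np.median(W[red],0).round(4),W[red].min(0).round(4),W[red].max(0).round(4)) if red.sum() else None
    wd=near&(W[...,2]>.05)&(W[...,2]<.1)&(H>8)&(H<32)&(S>40)&(V>110)&(abs(W[...,1]-.22+.1*(W[...,0]-.5))<.03)
    P=W[wd]; a=np.array([.995,-.1]);
    s=(P[:,:2]-[.5,.22])@a; l=(P[:,:2]-[.5,.22])@[.1,.995]
    out["n"]=len(s);out["s_ends"]=np.percentile(s,[0,.5,99.5,100]).round(4)
    for lo,hi in((-.14,-.04),(.04,.14)):
        m=(s>lo)&(s<hi)
        if m.sum()>20: out[f"side{lo}"]=("zfit",np.polyfit(s[m],P[m,2],1).round(4),"lat",np.polyfit(s[m],l[m],1).round(4))
    return out
E
python3 - <<'E'
from h import *
d=np.load("w1.npz")
for k,v in analyse(d["W"],d["img"]).items():print(k,v)
W=d["W"]
# bar edges per row
for row in (180,200,220,245,360,390):
    z=W[row,290:336,2]; y=W[row,290:336]
    m=(z>.05)&(z<.1)&np.isfinite(z); 
    if m.any(): q=y[m];print(row,q[0].round(4),q[-1].round(4),m.sum())
E
```

```text
blue ((500.93365478515625, 219.05581665039062), (96.88632202148438, 187.109375), 84.89856719970703)
cap (np.int64(187), array([0.5013, 0.2193, 0.1309]), array([0.493 , 0.2116, 0.1287]), array([0.5093, 0.2272, 0.1326]))
n 2868
s_ends [-0.1504 -0.1502  0.1452  0.147 ]
side-0.14 ('zfit', array([0.0803, 0.0721]), 'lat', array([0.022 , 0.0001]))
side0.04 ('zfit', array([0.0865, 0.0717]), 'lat', array([ 0.0181, -0.0005]))
180 [0.3663 0.2204 0.0604] [0.3684 0.2412 0.0602] 20
200 [0.3879 0.2181 0.0631] [0.39   0.2391 0.0633] 20
220 [0.4105 0.2167 0.0635] [0.412  0.2369 0.0657] 19
245 [0.4387 0.2137 0.0672] [0.4413 0.2341 0.0658] 19
360 [0.5821 0.2019 0.0799] [0.5852 0.2226 0.0785] 18
```

```bash
python3 - <<'E'
from h import *
plan((.3858,.2291,.038),85.1)
E
```

```text
shift [ 14.1  -3.4 242.5] twist -0.81
```

Call:
send_rows --pt "5 -1.5 40 -0.4 87.8" --pt "14 -3.4 85 -0.8 87.8" --pt "14 -3.4 130 -0.8 87.8" --pt "14 -3.4 175 -0.8 87.8" --pt "14 -3.4 212 -0.8 60" --pt "14 -3.4 235 -0.8 50" --pt "14 -3.4 242.5 -0.8 40" --pt "14 -3.4 242.5 -0.8 34" --pt "14 -3.4 242.5 -0.8 30" --pt "14 -3.4 242.5 -0.8 30" --newtons 6

```text
t: 2.82
position: [0.3872, 0.2288, 0.039]
ee_rot: [[-0.996, 0.086, 0.002], [0.086, 0.996, 0.001], [-0.002, 0.001, -1.0]]
force: [-0.1, -0.4, 0.4]
gripper_width: 0.0314
```

```bash
python3 - <<'E'
from h import *
c=cam("wrist");cv2.imwrite("pics/w2.png",c["img"])
s=status.state();print(s["t"],s["position"],s["force"],s["gripper_width"],s["ee_rot"].round(4).tolist())
E
```

```text
2.875 [0.38705802 0.22873773 0.03891296] [-0.18323908 -0.25672413  0.04612308] 0.030841658333714935 [[-0.9963, 0.0856, 0.0015], [0.0856, 0.9963, 0.0005], [-0.0015, 0.0007, -1.0]]
```

View pics/w2.png

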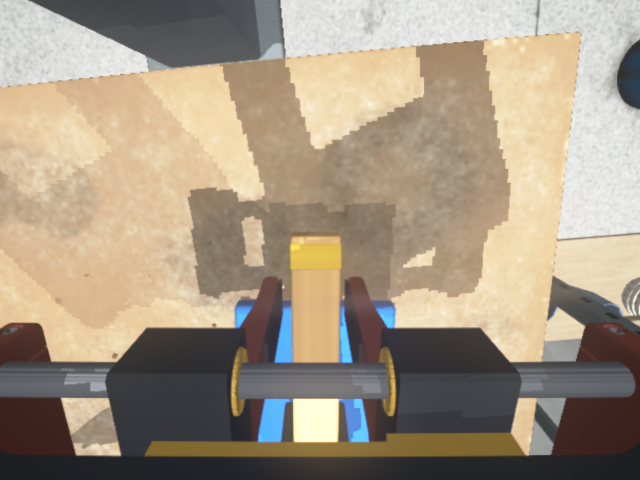

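The arm sits centred between the fingers: band at (316,250), fingers at about 275 and 357. I'll close and raise to level.

Call:
send_rows --pt "0 0 0 0 24" --pt "0 0 0 0 20" --pt "0 0 0 0 18" --pt "0 0 0 0 18" --pt "0 0 0 0 18" --pt "0 0 -2 0 18" --pt "0 0 -4 0 18" --pt "0 0 -6 0 18" --pt "0 0 -8 0 18" --pt "0 0 -9 0 18" --pt "0 0 -9 0 18" --newtons 6

```text
t: 4.25
position: [0.3865, 0.2285, 0.0472]
ee_rot: [[-0.996, 0.086, 0.0], [0.086, 0.996, -0.0], [-0.0, -0.0, -1.0]]
force: [-0.1, 1.1, 0.1]
gripper_width: 0.0224
```

```bash
cat >> h.py <<'E'
def look(n,tag):
    c=cam(n);W=cloud(c);s=status.state();cv2.imwrite(f"pics/{tag}.png",c["img"])
    print(n,s["t"],s["position"].round(4),s["force"].round(2),round(s["gripper_width"],4))
    for k,v in analyse(W,c["img"]).items():print(" ",k,v)
E
python3 - <<'E'
from h import *
look("side","s3")
E
```

```text
side 4.3 [0.3865 0.2285 0.0472] [ 0.53  1.05 -0.76] 0.0223
  blue ((503.29376220703125, 233.592041015625), (77.3122329711914, 186.55978393554688), 84.83198547363281)
  cap (np.int64(67), array([0.5023, 0.2226, 0.1302]), array([0.4956, 0.2136, 0.1279]), array([0.5093, 0.2302, 0.1324]))
  n 1462
  s_ends [-0.0746 -0.0732  0.148   0.1491]
  side-0.14 ('zfit', array([0.0024, 0.0704]), 'lat', array([0.024 , 0.0036]))
  side0.04 ('zfit', array([0.0069, 0.0703]), 'lat', array([0.0379, 0.0031]))
```

Call:
send_rows --pt "-2 0 -0.3 0 18" --pt "-4 0 -0.5 0 18" --pt "-6 0 -0.5 0 18" --pt "-8 0 -0.5 0 18" --pt "-10 0 -0.5 0 18" --pt "-12 0 -0.5 0 18" --pt "-14 0 -0.5 0 18" --pt "-14 0 -0.5 0 18" --pt "-14 0 -0.5 0 24" --pt "-14 0 -0.5 0 32" --pt "-14 0 -0.5 0 36" --pt "-14 0 -0.5 0 36" --pt "-14 0 -0.5 0 36" --pt "-14 0 -0.5 0 36" --pt "-14 0 -0.5 0 36" --pt "-14 0 -0.5 0 36" --pt "-14 0 -0.5 0 36"

```text
t: 6.42
position: [0.4004, 0.2273, 0.0476]
ee_rot: [[-0.996, 0.086, -0.0], [0.086, 0.996, -0.0], [0.0, -0.0, -1.0]]
force: [0.5, -0.6, 0.0]
gripper_width: 0.0361
```

```bash
python3 - <<'E'
from h import *
look("side","s4")
E
```

```text
side 6.475 [0.4004 0.2273 0.0476] [ 0.07 -0.04  1.16] 0.036
  blue ((503.40863037109375, 232.77883911132812), (80.8626937866211, 186.7049560546875), 83.66004943847656)
  cap (np.int64(67), array([0.5024, 0.2227, 0.1303]), array([0.4957, 0.2129, 0.1273]), array([0.5094, 0.2297, 0.1326]))
  n 1462
  s_ends [-0.0578 -0.0564  0.1613  0.1632]
  side-0.14 ('zfit', array([0.0828, 0.0708]), 'lat', array([0.002 , 0.0019]))
  side0.04 ('zfit', array([0.0771, 0.0706]), 'lat', array([0.0265, 0.0017]))
```

Still near end down, so the slide was short. I'll regrip and slide 4.5 mm more.

Call:
send_rows --pt "0 0 5 0 34" --pt "0 0 8.5 0 28" --pt "0 0 8.5 0 22" --pt "0 0 8.5 0 18" --pt "0 0 8.5 0 18" --pt "0 0 8.5 0 18" --pt "0 0 6 0 18" --pt "0 0 3 0 18" --pt "0 0 0 0 18" --pt "0 0 0 0 18" --pt "-2 0 0 0 18" --pt "-4 0 0 0 18" --pt "-4.5 0 0 0 18" --pt "-4.5 0 0 0 18" --pt "-4.5 0 0 0 24" --pt "-4.5 0 0 0 32" --pt "-4.5 0 0 0 36" --pt "-4.5 0 0 0 36" --pt "-4.5 0 0 0 36" --pt "-4.5 0 0 0 36"

```text
t: 8.98
position: [0.4049, 0.2269, 0.0477]
ee_rot: [[-0.996, 0.086, 0.0], [0.086, 0.996, -0.0], [-0.0, -0.0, -1.0]]
force: [0.8, 0.7, 0.0]
gripper_width: 0.0361
```

Call:
send_rows --pt "0 0 0 0 36" --pt "0 0 0 0 36" --pt "0 0 0 0 36"

```text
t: 9.35
position: [0.4049, 0.2269, 0.0476]
ee_rot: [[-0.996, 0.086, -0.0], [0.086, 0.996, -0.0], [0.0, -0.0, -1.0]]
force: [0.3, -0.5, 0.3]
gripper_width: 0.0363
```

```bash
python3 - <<'E'
from h import *
look("side","s5")
E
```

```text
side 9.4 [0.4049 0.2269 0.0476] [-0.46  0.02 -0.62] 0.036
  blue ((503.53936767578125, 233.18580627441406), (77.68920135498047, 185.95945739746094), 85.1134033203125)
  cap (np.int64(67), array([0.5023, 0.2224, 0.1302]), array([0.4958, 0.2137, 0.1275]), array([0.5094, 0.2302, 0.1323]))
  n 1431
  s_ends [-0.0527 -0.0514  0.1661  0.1675]
  side-0.14 ('zfit', array([-0.0232,  0.0695]), 'lat', array([0.0189, 0.0027]))
  side0.04 ('zfit', array([0.0016, 0.0707]), 'lat', array([0.0247, 0.0015]))
```

Level now (far-half slope 0.0016), with the fingers 7 mm clear on each side. I'll open, rise straight up and look again from above.

Call:
send_rows --pt "0 0 0 0 44" --pt "0 0 -1 0 52" --pt "0 0 -8 0 60" --pt "0 0 -20 0 60" --pt "0 0 -45 0 60" --pt "0 0 -80 0 60" --pt "0 0 -120 0 40" --pt "0 0 -165 0 20" --pt "0 0 -200 0 0" --pt "0 0 -220 0 0" --pt "0 0 -220 0 0" --pt "0 0 -220 0 0"

```text
t: 10.9
position: [0.4043, 0.2267, 0.2672]
ee_rot: [[-0.996, 0.086, -0.001], [0.086, 0.996, -0.0], [0.001, -0.0, -1.0]]
force: [-0.1, -0.1, -1.1]
gripper_width: 0.0036
```

```bash
python3 - <<'E'
from h import *
look("wrist","w6");look("side","s6")
im=cv2.imread("pics/s6.png")[270:420,190:420];cv2.imwrite("pics/s6c.png",cv2.resize(im,None,fx=3,fy=3))
plan((.5013,.2193,.135),85.1)
E
```

```text
wrist 10.95 [0.4041 0.2266 0.2667] [ 0.7  -0.99 -0.62] 0.0014
  blue ((488.59039306640625, 220.14283752441406), (97.58954620361328, 162.1951446533203), 84.8895034790039)
  cap (np.int64(134), array([0.4996, 0.2181, 0.131 ]), array([0.3949, 0.2132, 0.1286]), array([0.5094, 0.2285, 0.3119]))
  n 1799
  s_ends [-0.1322 -0.1319  0.1671  0.1682]
  side-0.14 ('zfit', array([0.0137, 0.0729]), 'lat', array([-0.0087, -0.005 ]))
  side0.04 ('zfit', array([0.0048, 0.0719]), 'lat', array([ 0.028 , -0.0039]))
side 11.0 [0.404  0.2266 0.2666] [ 1.    0.49 -0.05] 0.0005
  blue ((503.2572021484375, 233.28167724609375), (77.96007537841797, 186.55972290039062), 85.03666687011719)
  cap (np.int64(67), array([0.5022, 0.2231, 0.1306]), array([0.4955, 0.2136, 0.1269]), array([0.5092, 0.2299, 0.1323]))
  n 1936
  s_ends [-0.1315 -0.1296  0.1658  0.1679]
  side-0.14 ('zfit', array([0.0123, 0.0712]), 'lat', array([0.0073, 0.0011]))
  side0.04 ('zfit', array([-0.0006,  0.071 ]), 'lat', array([0.0337, 0.0005]))
shift [-97.8   1.2 131.4] twist -0.01
```

View pics/s6c.png

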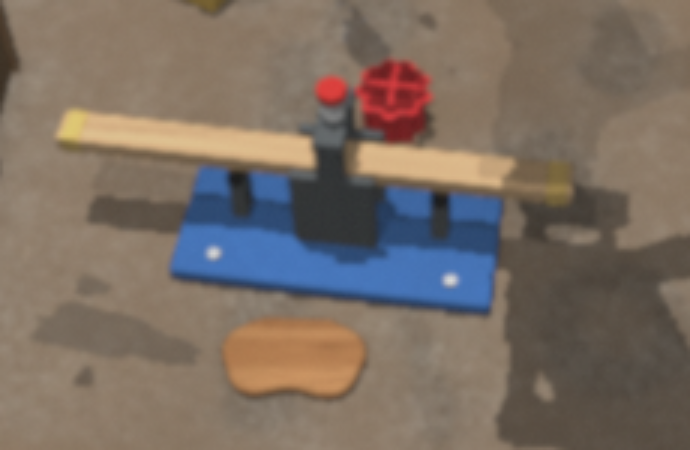

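The arm is level clear of both rests and the cap is still up at (330,88) in the crop. Next I'll move above the cap with the fingers closed.

Call:
send_rows --pt "-20 0 10 0 0" --pt "-50 1 30 0 0" --pt "-80 1 60 0 0" --pt "-98 1 90 0 0" --pt "-98 1 115 0 0" --pt "-98 1 128 0 0" --pt "-98 1 131 0 0" --pt "-98 1 131 0 0" --pt "-98 1 131 0 0"

```text
t: 12.12
position: [0.5033, 0.2198, 0.1376]
ee_rot: [[-0.996, 0.085, 0.002], [0.085, 0.996, 0.0], [-0.002, 0.001, -1.0]]
force: [0.8, -0.0, 0.2]
gripper_width: 0.0005
```

```bash
python3 - <<'E'
from h import *
look("side","s7")
im=cv2.imread("pics/s7.png")[270:380,230:380];cv2.imwrite("pics/s7c.png",cv2.resize(im,None,fx=4,fy=4))
F=[]
for i in range(4): eyes.camera("side");F.append(status.state()["force"].round(2))
print(F,status.state()["position"])
E
```

```text
side 12.175 [0.5032 0.2198 0.1376] [ 0.02  0.98 -0.62] 0.0005
  blue ((503.1539306640625, 233.62457275390625), (77.9112548828125, 186.22178649902344), 84.37290954589844)
  cap (np.int64(13), array([0.5005, 0.2287, 0.1299]), array([0.4884, 0.2263, 0.128 ]), array([0.5069, 0.3031, 0.2189]))
  n 1968
  s_ends [-0.1319 -0.1305  0.1656  0.1685]
  side-0.14 ('zfit', array([0.0211, 0.0716]), 'lat', array([0.0044, 0.0011]))
  side0.04 ('zfit', array([0.0012, 0.0707]), 'lat', array([0.0273, 0.0012]))
[array([ 0.37,  0.08, -0.12]), array([-0.74,  0.05,  0.45]), array([-0.78, -0.91,  0.15]), array([-0.05, -0.64,  0.53])] [0.50283877 0.21965497 0.13714005]
```

View pics/s7c.png

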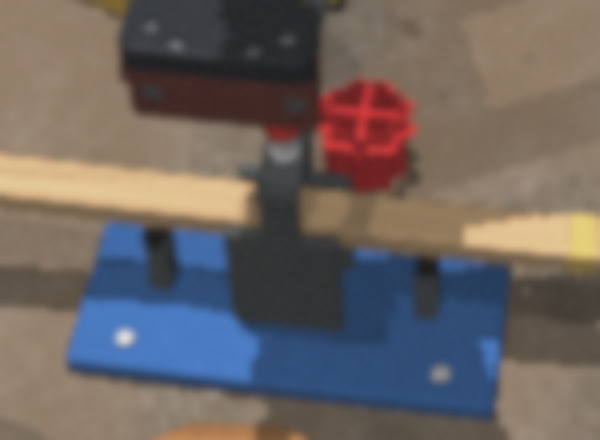

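Call:
send_rows --pt "0.5 0 2 0 0" --pt "1 0 4 0 0" --pt "1 0 6 0 0" --pt "1 0 8 0 0" --pt "1 0 10 0 0" --pt "1 0 10 0 0" --pt "1 0 10 0 0"

```text
t: 13.25
position: [0.5015, 0.2196, 0.1267]
ee_rot: [[-0.996, 0.086, -0.0], [0.086, 0.996, -0.0], [0.0, -0.0, -1.0]]
force: [-1.1, 0.2, 2.9]
gripper_width: 0.0008
```

```bash
cat >> h.py <<'E'
def force(n=4):
    F=[]
    for i in range(n): eyes.camera("side");F.append(status.state()["force"])
    s=status.state();print(s["t"],np.mean(F,0).round(2),s["position"].round(4))
E
python3 -c "
from h import *
force()"
```

```text
13.45 [-1.6  -0.26  2.88] [0.5015 0.2196 0.1267]
```

Call:
send_rows --pt "0 0 1.5 0 0" --pt "0 0 3 0 0" --pt "0 0 3.5 0 0" --pt "0 0 3.8 0 0" --pt "0 0 3.8 0 0"

```text
t: 14.08
position: [0.5016, 0.2196, 0.123]
ee_rot: [[-0.996, 0.086, -0.0], [0.086, 0.996, -0.0], [0.0, -0.0, -1.0]]
force: [-1.9, -0.7, 5.3]
gripper_width: 0.0002
```

```bash
python3 -c "
from h import *
force()"
```

```text
14.275 [-1.99  0.11  5.78] [0.5016 0.2196 0.1231]
```

Call:
send_rows --pt "0 0 0.1 0 0" --pt "0 0 0.1 0 0" --pt "0 0 0.1 0 0"

```text
t: 14.65
position: [0.5016, 0.2196, 0.123]
ee_rot: [[-0.996, 0.086, 0.0], [0.086, 0.996, -0.0], [-0.0, -0.0, -1.0]]
force: [-2.8, -0.3, 5.8]
gripper_width: 0.0005
```

```bash
python3 -c "
from h import *
force()"
```

```text
14.85 [-2.23 -0.26  6.  ] [0.5016 0.2196 0.123 ]
```

Call:
send_rows --pt "0 0 0.3 0 0" --pt "0 0 0.3 0 0" --pt "0 0 0.3 0 0"

```text
t: 15.22
position: [0.5016, 0.2196, 0.1228]
ee_rot: [[-0.996, 0.086, 0.0], [0.086, 0.996, -0.0], [-0.0, -0.0, -1.0]]
force: [-1.4, -0.2, 6.3]
gripper_width: 0.0006
```

```bash
python3 -c "
from h import *
force()"
```

```text
15.425 [-2.83 -0.91  7.19] [0.5016 0.2196 0.1228]
```

7.2 N on the cap, about 3.9 N at the tip, held for over 0.2 s. Now rising slowly off the cap and backing away.

Call:
send_rows --pt "0 0 -1 0 0" --pt "0 0 -3 0 0" --pt "0 0 -5 0 0" --pt "0 0 -8 0 0" --pt "0 0 -12 0 0" --pt "0 0 -20 0 0" --pt "0 0 -40 0 0" --pt "0 0 -70 0 0" --pt "0 0 -105 0 0" --pt "20 0 -135 0 0" --pt "60 0 -150 0 0" --pt "95 0 -155 0 0" --pt "100 0 -155 0 0" --pt "100 0 -155 0 0" --pt "100 0 -155 0 0"

```text
t: 17.3
position: [0.4032, 0.2282, 0.2774]
ee_rot: [[-0.996, 0.086, 0.0], [0.086, 0.996, -0.0], [-0.0, -0.0, -1.0]]
force: [-0.6, -0.0, -0.5]
gripper_width: 0.0005
```

```bash
python3 - <<'E'
from h import *
look("wrist","w8");look("side","s8")
a=cv2.imread("pics/s8.png")[270:420,200:410];b=cv2.imread("pics/w8.png")[130:430,210:430]
cv2.imwrite("pics/f8.png",np.hstack([cv2.resize(a,(420,300)),cv2.resize(b,(220,300))]))
E
```

```text
wrist 17.35 [0.4031 0.2281 0.2772] [0.39 0.32 0.22] 0.0009
  blue ((493.33258056640625, 219.89935302734375), (98.0364761352539, 170.6170196533203), 85.03482055664062)
  cap (np.int64(33), array([0.4103, 0.2269, 0.2905]), array([0.3935, 0.2172, 0.1301]), array([0.5103, 0.2288, 0.3246]))
  n 1277
  s_ends [-0.1321 -0.132   0.1655  0.167 ]
  side-0.14 ('zfit', array([0.0066, 0.0722]), 'lat', array([ 0.0042, -0.0038]))
  side0.04 ('zfit', array([0.0083, 0.0718]), 'lat', array([ 0.0117, -0.0014]))
side 17.4 [0.4029 0.2281 0.2771] [-0.28  0.27  0.26] 0.0006
  blue ((503.59716796875, 233.295654296875), (78.36161041259766, 187.69903564453125), 85.55343627929688)
  cap (np.int64(67), array([0.5024, 0.2229, 0.1301]), array([0.4957, 0.214 , 0.1264]), array([0.5093, 0.229 , 0.1321]))
  n 1938
  s_ends [-0.1315 -0.1299  0.1662  0.1687]
  side-0.14 ('zfit', array([0.0125, 0.0711]), 'lat', array([0.006 , 0.0008]))
  side0.04 ('zfit', array([-0.0038,  0.0713]), 'lat', array([0.0322, 0.0006]))
```

View pics/f8.png

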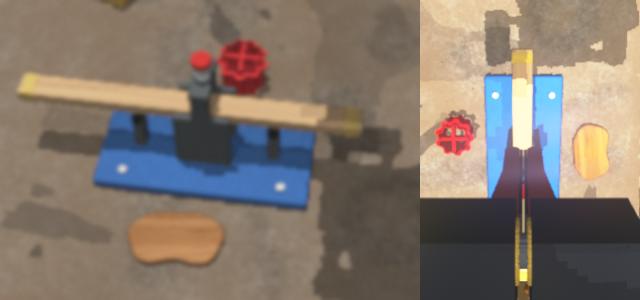

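The arm is level, the cap is back up at (200,60), and the rib and cutter are unmoved. Handing in.

```bash
python3 -c "
from h import *
print(r.sign_off())"
```

```text
the job is handed in; nothing more can be done
None
```

The crossarm is balanced level on the knife edge and the pen has been pressed. I handed the job in at about 17 s of the 64 s allowed.

- **Balancing:** I pinched the arm on its heavy near side at 6 N, raised that end to level and slid the arm along the edge. After 14 mm it still tipped near end down. After 4.5 mm more it stayed level when released.
- **Pen press:** I pressed the cap with closed fingers, rising to about 7 N, then let it rise again.
- **Last checks:**
    - **Level:** the arm's top is level to within about 0.01 rad and clear of both rests.
    - **Pen and gripper:** the cap is back at 0.130 m. The gripper is about 150 mm above the pen cap and touching nothing.
    - **Bystanders:** the kidney rib and red cutter look unmoved. I did not recheck the other bystanders, but nothing went near them.
- **Not confirmed:** the bridge hides the dot, so I judged it from the force and travel: about 6 to 7 N on the cap at 8 mm of travel for over a second. That leaves roughly 3 to 4 N at the tip.
- **Disagreements:** the near-half slope readings were noisy, from -0.02 to +0.02, because few pixels were usable there. The side camera read y about 3 mm higher than the wrist camera.

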